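# Clamp a glued adapter in the trigger clamp

## Robot

A 7-joint arm with a two-finger parallel gripper is mounted at the origin on a cart in front of the work surface, level with it; the furniture and walls round the work are solid. World frame = base frame: x ahead of the robot, y to its left, z up, the work surface at z = 0. Lengths are in m, angles in rad, forces in N, time in s.
With the tool pointing down it reaches from about 0.425 to 0.875 m from the base axis. Payload 4.7 kg.
Tool frame: the origin (TCP) lies between the finger pads, 19 mm behind the fingertips; this is the grasp point; z points along the fingers, y is the line along which they close (so a half turn about z gives the same grasp; the last joint's range is limited). The gripper opens to 87 mm and grips with 3 to 60 N. Pads are 19 mm wide; open, the fingers measure 117 mm over their backs; the gripper's body (75 mm by 190 mm) begins 51 mm behind the grasp point.
Start: joints at [1.186, 0.321, -0.07, 1.45, 0.023, 1.371, -0.057], TCP at [0.252, -0.599, 0.241] pointing down, gripper open.
Joint ranges: [-2.86, 2.86], [-0.3, 2.09], [-1.38, 1.24], [0.06, 2.45], [-1.56, 4.7], [0.09, 2.05], [-2.69, 2.69]. Speed limits (rad/s): [2.57, 2.57, 3.14, 3.14, 3.14, 3.14, 3.14].

## Interface

Orientations are given as a rotation vector (axis times angle).
In Python, from bench import ctrl gives the robot as it stands. The module is installed in compiled form; this text tells all that it offers.
- The arm moves only by the shell command python3 -m handwheel 'ROWS' [FORCE]. ROWS is JSON, a list of rows, each a list of 7 numbers: the finger opening in m, from 0 to 0.087, then the shift along the tool's x, y, z in m, then the turn, a rotation vector about the tool's x, y, z in degrees. A call has 1 to 12 rows; each row shifts and turns the commanded pose from where the row before left it, along the tool's axes as they then stand; what a row does not reach is not made up. A row lasts 1/8 s, in which the tool goes at most 62.5 mm and 10.7 degrees, less where a joint would pass 70% of its speed; a pose out of reach is approached as far as the arm can. A call is refused whole if a number of a shift passes 0.0625 or a number of a turn 10.7, either way. A call with a gripper value outside its range is refused whole. The fingers move at their own pace and stop on an object; FORCE is the grip in N (left out, the last holds). Time passes only in rows, so rows that do not move let the fingers close. It gives the time, the measured TCP pose, the force, the opening and the grip force at its end, in the units of the state.
- ctrl.get_state(): the state, without advancing time (a new reading comes with each control period).
- ctrl.get_image(name): name is "scene" or "top"; returns (picture, depth): 400x640x3 uint8, blue, green, red; 400x640 float32, m along the optical axis (not along the pixel's ray), 0 where there is no reading.
- ctrl.camera_info(name): a dict with "intrinsics" (3x3 intrinsics, pixels), "D" ([k1, k2, p1, p2, k3] as OpenCV has them; the pictures are not rectified), "R" (3x3) and "t" (3): a world point X has camera coordinates R X + t. Camera axes: x right, y down, z forward; pixel columns grow to the right and rows downward; lengths in m; the calibration is good to about 2 mm. A picture is of the moment at which its call begins. camera_info takes no time and is no camera call.
- ctrl.close_job(): hands the job in; it is judged then, once.
The state is a dict: "time": time; "joint_positions": joint angles; "qd": joint speeds; "joint_torque": joint torques, N m; "position": TCP position; "tool_rot": TCP orientation; "ft_force": force on the tool from outside, world axes, zero at the start; "torque": the same for the moment, N m; "grip_width": opening from 0.0 (shut) to 1.0 (fully open); "grip_force": force on a finger pad.
Only numpy, scipy, OpenCV 4.12 (cv2) and the standard library are available. Lean on these libraries where they do the work, as an engineer would, in place of code of your own. Each camera call takes 0.05 s, during which the arm holds its last target. There are 200 camera calls.

## Task

The end cap of the black power adapter has just been glued. Lay the adapter flat and lengthways on the middle of the clamp's bed, between the two jaws, let go of it, and then squeeze the clamp's trigger again and again until the sliding jaw grips it firmly, with the jaw's sprung pad pushed in. Move the jaw only with the trigger, leave the trigger released, and do not knock over the bottle standing nearby.

Things in the scene. Friction and masses are not known exactly. Their poses are not given: they have to be found in the camera images.
- adapter: Loose black laptop power adapter, a plain rounded box 60 x 145 x 34 mm (x, y, z), 0.38 kg, lying flat on the bench to the left of the clamp. Origin at the centre of its underside, y along its length, z up. Grasp it from above across its 60 mm width.
- clamp: Bench-mounted trigger clamp, fixed. Origin on the bench under the middle of its bed; x away from the robot, y along the clamp to the left, z up. Aluminium base plate 12 mm thick, x -50 to 75, y -310 to 120 mm. Steel bar along y, 47 mm above the bench, carries the sliding jaw; it runs through a dark housing 50 x 90 mm round y = -245 mm, top at z = 68 mm, from which handle and trigger rise.
- bed (a point): Centre of the bed, a rubber strip 50 mm (x) by 150 mm (y), surface 16 mm above the bench. The middle of the adapter's underside belongs here, its length along the clamp's y. 85 mm from the fixed jaw's face.
- grip (a point): Where to centre the gripper (TCP) to squeeze: 35 mm short of the ends of handle and trigger. Fingers point along (0.530, 0, -0.848) in the clamp's frame and close along its y. Outer face of the handle 15 mm to +y of this point; of the trigger 33 mm to -y when free (35 at its end), 15 mm when fully squeezed (30 mm over both). The housing begins about 35 mm further along the fingers.
- trigger (a joint): Trigger angle: 0 free, 0.16 fully squeezed towards the handle; a spring returns it. It works a ratchet: each full squeeze pushes the sliding jaw 4 to 8 mm to the left, and the jaw stays when the trigger springs back (let it return fully before the next squeeze). Takes 10 to 17 N at the grip point. When the adapter is tight and the pad is in, the trigger stops short.
- jaw (a joint): Travel of the sliding jaw to the left along the clamp, in m; starts between 0 and 0.010. Its friction (18 N) keeps it where it is. With the pad just touching an adapter that lies against the fixed jaw it is 0.035.
- pad (a joint): How far the sprung pad on the sliding jaw's face is pushed in, in m: 0 free, 0.007 fully in (about 8 N). Tells how firmly the jaw grips.
- bottle: White plastic bottle with a blue cap, 54 mm across, 134 mm high, loose, standing on the bench behind and to the left of the clamp. Origin at the centre of its underside, z up. Not to be knocked over.
- fixed_jaw (a point): Middle of the face of the dark fixed jaw at the left end of the bed; 56 mm wide, top 66 mm above the bench.
- pad_face (a point): Middle of the face of the sprung pad on the sliding jaw, at the right end of the bed: 50 mm wide, 44 mm high, top 63 mm above the bench. 170 to 180 mm from the fixed jaw at the start.
- handle (a point): Middle of the free end of the fixed black handle, left of the trigger. Handle and trigger rise side by side out of the housing, both leaning 32 degrees from vertical towards the robot, along (-0.530, 0, 0.848) in the clamp's frame; each is about 24 mm thick across the lean, 11 to 13 mm along y.
- lamp (a point): Middle of the front lower edge of a flat lamp panel on two rear posts that hangs over the housing, fixed to the clamp: underside 243 mm, top 261 mm above the bench, 170 mm wide (y), reaching 108 mm back (x). It blocks a vertical gripper, so come along the lean from the front.

How it is judged:
By the outcome, as a careful person would: the job done as asked, in the order asked, and still so for the second after the job is handed in, with the robot touching nothing.
It also fails if it takes over 72 s, if anything falls off the work surface, if the arm or the gripper's body presses on something with over 40 N, if the wrist force passes 120 N, or if a joint passes its speed limit or range.

## Working session

There is one attempt and no reset: what is moved stays moved. The work goes in short steps, Python scripts to look and compute and a shell command to move; the robot and the scene stay as the last step left them, time stands still between calls to the robot, and variables do not carry over. Pictures are saved under pics/ and viewed, at most 10 in all, crops included, and the job is handed in when it is done.

```bash
mkdir -p pics; cat > h.py <<'E'
import numpy as np,cv2
from bench import ctrl
from scipy.spatial.transform import Rotation as Ro
def save(n,f):
    im,d=ctrl.get_image(n); cv2.imwrite(f'pics/{f}.png',im); np.save(f'pics/{f}.npy',d); return im,d
def ray(n,px):
    c=ctrl.camera_info(n);K=np.array(c['intrinsics']);R=np.array(c['R']);t=np.array(c['t'])
    u=cv2.undistortPoints(np.array(px,float).reshape(-1,1,2),K,np.array(c['D'])).reshape(-1,2)
    return -R.T@t,np.c_[u,np.ones(len(u))]@R
def plane(n,px,z):
    o,v=ray(n,px); return o+v*((z-o[2])/v[:,2])[:,None]
def deproj(n,px,d):
    o,v=ray(n,px); return o+v*np.array([d[int(round(q)),int(round(p))] for p,q in px])[:,None]
E
python3 - <<'E'
from h import *
np.set_printoptions(precision=4,suppress=True)
s=ctrl.get_state()
print({k:np.round(v,3) for k,v in s.items()})
for n in('scene','top'):
    save(n,n+'0'); c=ctrl.camera_info(n); print(n,np.array(c['intrinsics']),-np.array(c['R']).T@c['t'],np.array(c['R']))
E
```

```text
{'time': np.float64(0.0), 'joint_positions': array([ 1.186,  0.322, -0.07 ,  1.452,  0.023,  1.371, -0.057]), 'qd': array([ 0.001,  0.001,  0.   ,  0.   ,  0.   , -0.001, -0.001]), 'joint_torque': array([ -0.   , -49.128,  -0.404, -31.253,  -0.064,   0.044,   0.   ]), 'position': array([ 0.252, -0.599,  0.24 ]), 'tool_rot': array([-3.078, -0.622,  0.001]), 'ft_force': array([ 0.956,  0.452, -1.086]), 'torque': array([-0.016, -0.036, -0.029]), 'grip_force': np.float64(0.0), 'grip_width': np.float64(1.001)}
scene [[398.4096   0.     316.0119]
 [  0.     398.4096 197.4594]
 [  0.       0.       1.    ]] [0.1205 0.8112 0.5478] [[-0.8775 -0.479  -0.0243]
 [-0.1853  0.3852 -0.904 ]
 [ 0.4424 -0.7887 -0.4268]]
top [[473.9574   0.     325.8228]
 [  0.     473.9574 201.7081]
 [  0.       0.       1.    ]] [0.2976 0.1003 1.4413] [[ 0.0005 -1.     -0.0017]
 [-0.982  -0.0001 -0.189 ]
 [ 0.189   0.0018 -0.982 ]]
```

View pics/scene0.png

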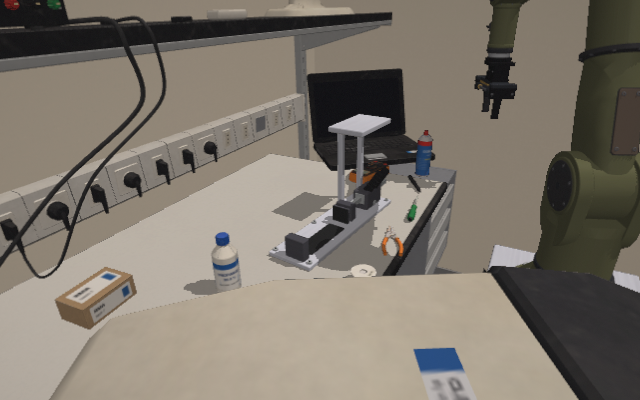

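View pics/top0.png

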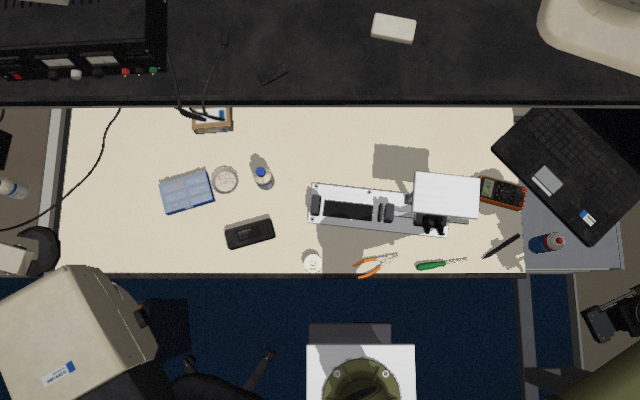

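The top view shows the adapter at about (250,232) and the bottle at (262,175). The clamp's fixed jaw is at (316,205), its bed at (350,211), the sliding jaw at (385,212), the lamp at (447,195) and the handle/trigger at (432,222). In the scene view the clamp is visible from the fixed jaw (297,245) to the handle (375,180). The adapter is hidden behind the foreground object.

```bash
python3 - <<'E'
from h import *
np.set_printoptions(precision=4,suppress=True)
im=cv2.imread('pics/top0.png');d=np.load('pics/top0.npy')
cv2.imwrite('pics/c1.png',cv2.resize(im[150:280,215:475],None,fx=3,fy=3,interpolation=cv2.INTER_CUBIC))
sc=cv2.imread('pics/scene0.png')
cv2.imwrite('pics/c2.png',cv2.resize(sc[100:300,200:460],None,fx=3,fy=3,interpolation=cv2.INTER_CUBIC))
# full cloud
v,u=np.mgrid[0:400,0:640]; px=np.c_[u.ravel(),v.ravel()].astype(float)
o,r=ray('top',px); P=(o+r*d.reshape(-1,1)).reshape(400,640,3); np.save('pics/P.npy',P)
print('bench z',np.median(P[230:260,120:200,2]))
# adapter by height mask
box=np.zeros((400,640),bool); box[205:260,215:285]=1
m=box&(P[...,2]>.022)&(P[...,2]<.05)
print('adapter z',np.median(P[m][:,2]),m.sum())
dark=((im.max(2)<70)&box).astype(np.uint8)
for M in(m.astype(np.uint8),dark):
    n,l,st,_=cv2.connectedComponentsWithStats(M);k=1+st[1:,4].argmax()
    q=np.argwhere(l==k)[:,::-1].astype(float)
    W=plane('top',q,.034)[:,:2].astype(np.float32)
    print(cv2.minAreaRect(W),W.mean(0))
for a,b in[((205,316),'fixed'),((211,350),'bed'),((212,387),'jaw'),((195,447),'lamp'),((172,261),'cap')]:
    print(b,P[a[0],a[1]])
E
```

```text
bench z -5.8564076224953965e-05
adapter z 0.03379137961645551 974
((0.47230660915374756, 0.333098828792572), (0.061322931200265884, 0.1452045887708664), 15.925650596618652) [0.4726 0.3332]
((0.47153347730636597, 0.3304012715816498), (0.060746680945158005, 0.14277850091457367), 15.934147834777832) [0.4711 0.3305]
fixed [0.5526 0.1318 0.0649]
bed [0.5429 0.0292 0.0173]
jaw [ 0.5309 -0.0769  0.0692]
lamp [ 0.5417 -0.2055  0.2634]
cap [0.6346 0.2868 0.1365]
```

View pics/c1.png

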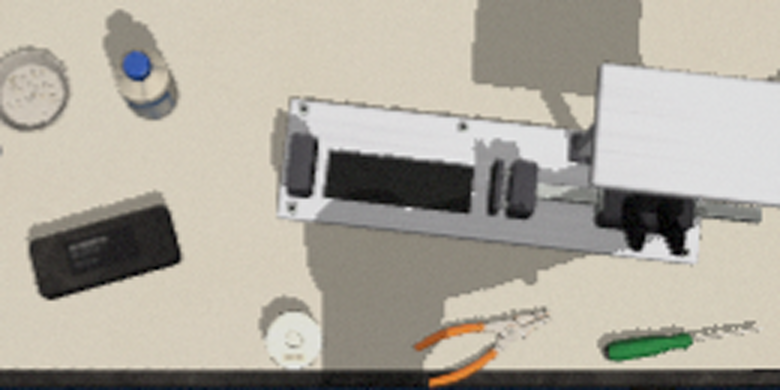

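View pics/c2.png

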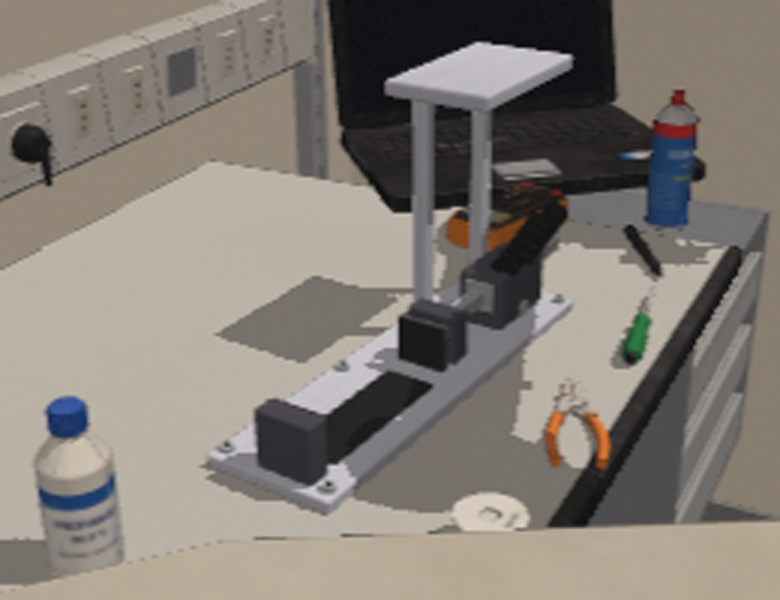

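The crops show the dark bed at top-view px (323..373, 200..221), the dark fixed jaw at the left end of the plate, and the handle and trigger tips at about (426,232) and (441,233). The scene crop confirms the same bed and jaw and shows the bottle standing. Next I'll measure the clamp pose.

```bash
python3 - <<'E'
from h import *
np.set_printoptions(precision=4,suppress=True)
im=cv2.imread('pics/top0.png');P=np.load('pics/P.npy')
def rect(mask,z,name,view='top'):
    n,l,st,_=cv2.connectedComponentsWithStats(mask.astype(np.uint8));k=1+st[1:,4].argmax()
    q=np.argwhere(l==k)[:,::-1].astype(float); W=plane(view,q,z)[:,:2].astype(np.float32)
    print(name,cv2.minAreaRect(W),'mean',W.mean(0)); return W
def bx(a,b,c,d):
    m=np.zeros((400,640),bool);m[a:b,c:d]=1;return m
dark=im.max(2)<60
bed=rect(dark&bx(195,225,320,375),.016,'bed')
z=P[...,2]
fj=rect(bx(190,220,305,328)&(z>.055)&(z<.08),.066,'fixed jaw'); 
lamp=rect(bx(165,230,400,490)&(z>.22)&(z<.3),.261,'lamp')
m=bx(165,230,400,490)&(z>.22)&(z<.3);print('lamp z',np.median(z[m]))
print('plate',np.median(P[bx(183,197,335,365)][:,2]),'bedz',np.median(z[bx(205,215,330,368)]),'fixedz',np.median(z[bx(198,212,312,318)]))
# handle/trigger ends
h=bx(218,240,415,450)&(z>.09)
for p in np.argwhere(h&bx(226,240,415,450))[::3]: print(p[::-1],P[p[0],p[1]],im[p[0],p[1]])
# scene check of bed and adapter visibility
s=cv2.imread('pics/scene0.png')
R=rect((s.max(2)<60)&bx(222,255,308,346),.016,'bed scene','scene')
b=(im[...,0]>120)&(im[...,2]<90)&bx(160,190,250,275); q=np.argwhere(b)[:,::-1]; print('cap',plane('top',q.astype(float),.134).mean(0))
s2=(s[...,0].astype(int)>s[...,2]+50)&bx(228,250,205,240); q2=np.argwhere(s2)[:,::-1]; print('cap scene',plane('scene',q2.astype(float),.128).mean(0))
E
```

```text
bed ((0.5451800227165222, 0.036400604993104935), (0.14650779962539673, 0.04798689857125282), 83.36538696289062) mean [0.5448 0.0362]
fixed jaw ((0.5563835501670837, 0.1352185159921646), (0.02681553177535534, 0.056653231382369995), 83.16633605957031) mean [0.5565 0.1352]
lamp ((0.5439246296882629, -0.20296913385391235), (0.17145735025405884, 0.10916656255722046), 83.55221557617188) mean [ 0.5434 -0.203 ]
lamp z 0.26035099009436835
plate 0.009874716121385019 bedz 0.015948592551112695 fixedz 0.0661673712107782
[423 226] [ 0.4855 -0.1754  0.0974] [24 25 23]
[426 226] [ 0.4808 -0.1769  0.1309] [15 10 16]
[429 226] [ 0.4807 -0.1851  0.1319] [23 21 23]
[438 226] [ 0.483  -0.2142  0.1152] [4 0 2]
[441 226] [ 0.4815 -0.2201  0.1259] [10 11  7]
[424 227] [ 0.4796 -0.1736  0.1193] [14 11 16]
[427 227] [ 0.4779 -0.1795  0.1314] [14 10 15]
[436 227] [ 0.4831 -0.2134  0.0937] [6 5 0]
[439 227] [ 0.4782 -0.2135  0.1294] [9 9 6]
[442 227] [ 0.4778 -0.2211  0.1325] [19 16 15]
[426 228] [ 0.476  -0.1779  0.1251] [12 11 12]
[429 228] [ 0.4748 -0.1845  0.1335] [13  8 11]
[438 228] [0.2976 0.1003 1.4413]
[... 486 characters left out ...]
[ 0.4676 -0.175   0.1242] [14 17 16]
[428 231] [ 0.4671 -0.1825  0.1283] [12  8  9]
[438 231] [ 0.4689 -0.2139  0.114 ] [41 41 41]
[441 231] [ 0.4671 -0.2189  0.128 ] [5 1 7]
[426 232] [ 0.4648 -0.1775  0.1248] [10  6  6]
[438 232] [ 0.4652 -0.2121  0.1209] [45 44 45]
[441 232] [ 0.4643 -0.2187  0.1285] [16 16 17]
[427 233] [ 0.4615 -0.1796  0.1279] [56 54 54]
[439 233] [ 0.4617 -0.2134  0.1268] [42 43 41]
[442 233] [ 0.4617 -0.2219  0.1265] [28 29 27]
[441 234] [ 0.4591 -0.2193  0.1251] [13  3 10]
bed scene ((0.5449569225311279, 0.03768296539783478), (0.1548849493265152, 0.04836971312761307), 83.29350280761719) mean [0.5418 0.0311]
cap [0.638  0.2901 0.134 ]
cap scene [0.6354 0.2921 0.128 ]
```

```bash
python3 - <<'E'
from h import *
np.set_printoptions(precision=3,suppress=True)
P=np.load('pics/P.npy')
for p in((50,250),(100,250),(103,400),(60,340),(50,520)): print(p,P[p])
E
cat >> h.py <<'E'
def to(target,y_ang,tilt=0,n=8):
    "remaining shift/turn, in tool axes; y_ang deg of tool y (world), tilt deg about tool y"
    s=ctrl.get_state(); R=Ro.from_rotvec(s['tool_rot']); a=np.radians(y_ang)
    y=np.array([np.cos(a),np.sin(a),0]);z=np.array([0,0,-1.]);x=np.cross(y,z)
    T=Ro.from_matrix(np.c_[x,y,z])*Ro.from_euler('y',tilt,degrees=True)
    dp=np.array(target)-s['position']
    print('t',round(float(s['time']),2),'pos',np.round(s['position'],4),'F',np.round(s['ft_force'],1),'grip',np.round([s['grip_width']*87,s['grip_force']],1),'j',np.round(s['joint_positions'],2))
    print('shift now-axes',np.round(R.inv().apply(dp),4),'turn',np.round((R.inv()*T).as_rotvec(degrees=True),2),'shift target-axes',np.round(T.inv().apply(dp),4))
E
python3 -m handwheel '[[0.087,0,0,-0.016,0,0,-10.4],[0.087,0,0,-0.016,0,0,-10.4],[0.087,0,0,-0.016,0,0,-10.4],[0.087,0,0,-0.016,0,0,-10.4],[0.087,0,0,-0.016,0,0,-10.4],[0.087,0,0,-0.016,0,0,-10.4],[0.087,0,0,-0.016,0,0,-10.4],[0.087,0,0,-0.016,0,0,-10.4],[0.087,0,0,0,0,0,0]]' 40
python3 -c "from h import *; to((.48,-.25,.37),15.9)"
```

```text
(50, 250) [0.796 0.261 0.53 ]
(100, 250) [0.686 0.258 0.528]
(103, 400) [ 0.685 -0.052  0.514]
(60, 340) [0.773 0.073 0.531]
(50, 520) [ 0.797 -0.306  0.531]
time: 1.23
position: [0.2526, -0.5993, 0.3701]
tool_rot: [1.891, 2.507, -0.001]
ft_force: [-0.3, -0.1, -0.1]
grip_width: 1.002
grip_force: 0.0
t 1.23 pos [ 0.2526 -0.5993  0.3701] F [-0.3 -0.1 -0.1] grip [87.2  0. ] j [ 1.31  0.31 -0.25  1.22  0.07  1.62  1.36]
shift now-axes [ 2.735e-01  3.146e-01 -2.000e-04] turn [0.03 0.1  0.04] shift target-axes [2.737e-01 3.145e-01 1.000e-04]
```

```bash
python3 -m handwheel '[[0.087,0.03,0.035,0,0,0,0],[0.087,0.03,0.035,0,0,0,0],[0.087,0.03,0.035,0,0,0,0],[0.087,0.03,0.035,0,0,0,0],[0.087,0.03,0.035,0,0,0,0],[0.087,0.03,0.035,0,0,0,0],[0.087,0.03,0.035,0,0,0,0],[0.087,0.03,0.035,0,0,0,0],[0.087,0.03,0.035,0,0,0,0],[0.087,0,0,0,0,0,0]]'
python3 -m handwheel '[[0.087,0.044,0.0125,0,0,0,0],[0.087,0.044,0.0125,0,0,0,0],[0.087,0.044,0.0125,0,0,0,0],[0.087,0.044,0.0125,0,0,0,0],[0.087,0.044,0.0125,0,0,0,0],[0.087,0.044,0.0125,0,0,0,0],[0.087,0.044,0.0125,0,0,0,0],[0.087,0.044,0.0125,0,0,0,0],[0.087,0.044,0.0125,0,0,0,0],[0.087,0.044,0.0125,0,0,0,0],[0.087,0.044,0.0125,0,0,0,0],[0.087,0,0,0,0,0,0]]'
python3 -c "from h import *; to((.472,.332,.20),15.9)"
```

```text
time: 2.48
position: [0.4824, -0.2476, 0.3684]
tool_rot: [-1.883, -2.513, -0.003]
ft_force: [0.3, -0.1, 0.7]
grip_width: 1.0
grip_force: 0.0
time: 3.98
position: [0.4774, 0.2538, 0.3682]
tool_rot: [-1.883, -2.511, -0.0]
ft_force: [-0.3, -0.4, -0.3]
grip_width: 0.997
grip_force: 0.0
t 3.98 pos [0.4774 0.2538 0.3682] F [-0.3 -0.4 -0.3] grip [86.8  0. ] j [ 0.41  0.15 -1.05  1.48  0.13  1.59 -0.35]
shift now-axes [0.0762 0.0171 0.1683] turn [-0.1  -0.14  0.37] shift target-axes [0.0767 0.0163 0.1682]
```

```bash
python3 -m handwheel '[[0.087,0.038,0.008,0.042,0,0,0],[0.087,0.038,0.008,0.042,0,0,0],[0.087,0,0,0.042,0,0,0.3],[0.087,0,0,0.042,0,0,0],[0.087,0,0,0.03,0,0,0],[0.087,0,0,0.03,0,0,0],[0.087,0,0,0.03,0,0,0],[0.087,0,0,0.03,0,0,0],[0.087,0,0,0,0,0,0]]'
python3 - <<'E'
from h import *
to((.472,.332,.024),15.9)
save('top','top1')
im=cv2.imread('pics/top1.png')[180:280,200:320]
cv2.imwrite('pics/c3.png',cv2.resize(im,None,fx=5,fy=5,interpolation=cv2.INTER_CUBIC))
E
```

```text
time: 5.1
position: [0.4725, 0.3246, 0.0783]
tool_rot: [-1.9, -2.5, 0.01]
ft_force: [-0.2, 0.9, -0.2]
grip_width: 1.001
grip_force: 0.0
t 5.1 pos [0.4725 0.3246 0.0783] F [-0.2  0.9 -0.2] grip [87.  0.] j [ 0.13  0.47 -0.96  1.8   0.43  1.1  -0.7 ]
shift now-axes [0.0075 0.0019 0.0543] turn [-0.32  0.17 -0.37] shift target-axes [0.0073 0.0016 0.0543]
```

```bash
python3 -m handwheel '[[0.087,0.0075,0.002,0,0,0,0],[0.087,0,0,0.018,0,0,-0.3],[0.087,0,0,0.018,0,0,0],[0.087,0,0,0.018,0,0,0],[0.087,0,0,0,0,0,0]]'
python3 -c "from h import *; to((.472,.332,.024),15.9)"
python3 -m handwheel '[[0.05,0,0,0,0,0,0],[0.05,0,0,0,0,0,0],[0.05,0,0,0,0,0,0],[0.05,0,0,0,0,0,0]]' 40
python3 -m handwheel '[[0.05,0,0,0,0,0,0],[0.05,0,0,-0.02,0,0,0],[0.05,0,0,-0.03,0,0,0],[0.05,0,0,-0.03,0,0,0],[0.05,0,0,-0.03,0,0,0],[0.05,0,0,-0.03,0,0,0],[0.05,0,0,0,0,0,0]]' 40
python3 - <<'E'
from h import *
to((.545,.037,.164),-6.6)
save('top','top2')
im=cv2.imread('pics/top2.png')[140:280,200:400]
cv2.imwrite('pics/c3.png',cv2.resize(im,None,fx=4,fy=4,interpolation=cv2.INTER_CUBIC))
E
```

```text
time: 5.78
position: [0.4717, 0.3349, 0.0249]
tool_rot: [-1.888, -2.509, 0.006]
ft_force: [-0.4, 0.4, 0.8]
grip_width: 1.002
grip_force: 0.0
t 5.78 pos [0.4717 0.3349 0.0249] F [-0.4  0.4  0.8] grip [87.2  0. ] j [ 0.07  0.55 -0.91  1.82  0.5   1.02 -0.75]
shift now-axes [-0.0028 -0.0005  0.0009] turn [-0.22  0.06  0.16] shift target-axes [-0.0028 -0.0005  0.0009]
time: 6.28
position: [0.473, 0.336, 0.0276]
tool_rot: [1.89, 2.51, -0.0]
ft_force: [-1.3, -0.1, 1.7]
grip_width: 0.683
grip_force: 40.0
time: 7.15
position: [0.4742, 0.3372, 0.1701]
tool_rot: [1.888, 2.508, 0.008]
ft_force: [0.2, 0.6, -4.0]
grip_width: 0.686
grip_force: 40.0
t 7.15 pos [0.4742 0.3372 0.1701] F [ 0.2  0.6 -4. ] grip [59.7 40. ] j [ 0.17  0.39 -1.02  1.7   0.35  1.25 -0.64]
shift now-axes [-0.3081 -0.015   0.0057] turn [ 0.29 -0.12 22.65] shift target-axes [-0.2901  0.1048  0.0061]
```

View pics/c3.png

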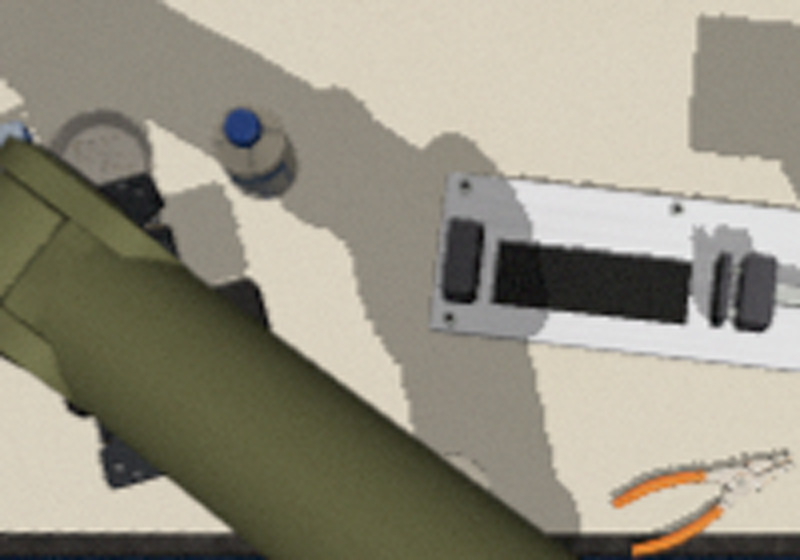

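Adapter is held (opening 59.7 mm, force -4 N). The bottle stands untouched at crop (245,150), and the bed is free.

```bash
python3 -m handwheel '[[0.05,0,0,0,0,0,7.5],[0.05,0,0,0,0,0,7.5],[0.05,0,0,0,0,0,7.6],[0.05,0,0,0,0,0,0]]'
python3 -m handwheel '[[0.05,-0.035,0.013,0,0,0,0],[0.05,-0.035,0.013,0,0,0,0],[0.05,-0.035,0.013,0,0,0,0],[0.05,-0.035,0.013,0,0,0,0],[0.05,-0.035,0.013,0,0,0,0],[0.05,-0.035,0.013,0,0,0,0],[0.05,-0.035,0.013,0,0,0,0],[0.05,-0.035,0.013,0,0,0,0],[0.05,0,0,0,0,0,0],[0.05,0,0,0,0,0,0]]'
python3 - <<'E'
from h import *
to((.5454,.0405,.11),-6.6)
E
```

```text
time: 7.7
position: [0.4723, 0.3352, 0.1657]
tool_rot: [-2.343, -2.093, 0.004]
ft_force: [-0.2, 0.0, -2.8]
grip_width: 0.684
grip_force: 40.0
time: 8.95
position: [0.5438, 0.0465, 0.1665]
tool_rot: [-2.342, -2.092, 0.001]
ft_force: [-0.7, 1.2, -3.2]
grip_width: 0.687
grip_force: 40.0
t 8.95 pos [0.5438 0.0465 0.1665] F [-0.7  1.2 -3.2] grip [59.8 40. ] j [ 0.62  0.24 -0.85  1.78  0.19  1.2  -0.4 ]
shift now-axes [-0.0059  0.0024  0.0565] turn [-0.09 -0.04  0.15] shift target-axes [-0.0058  0.0023  0.0565]
```

```bash
python3 -m handwheel '[[0.05,-0.006,0.002,0.027,0,0,0.1],[0.05,0,0,0.03,0,0,0],[0.05,0,0,0,0,0,0],[0.05,0,0,0,0,0,0]]'
python3 - <<'E'
from h import *
to((.5454,.0405,.043),-6.6)
for n in('scene','top'): save(n,n+'3')
a=cv2.imread('pics/scene3.png')[180:280,250:410]; b=cv2.imread('pics/top3.png')[170:250,295:455]
cv2.imwrite('pics/c4.png',np.vstack([cv2.resize(q,None,fx=3.3,fy=3.3,interpolation=cv2.INTER_CUBIC) for q in(a,b)]))
E
```

```text
time: 9.45
position: [0.5461, 0.041, 0.1112]
tool_rot: [2.344, 2.091, 0.002]
ft_force: [-0.6, 0.4, -2.1]
grip_width: 0.684
grip_force: 40.0
t 9.45 pos [0.5461 0.041  0.1112] F [-0.6  0.4 -2.1] grip [59.5 40. ] j [ 0.6   0.31 -0.82  1.84  0.25  1.1  -0.43]
shift now-axes [-0.0007 -0.0007  0.0682] turn [ 0.06 -0.04  0.08] shift target-axes [-0.0006 -0.0007  0.0682]
```

View pics/c4.png

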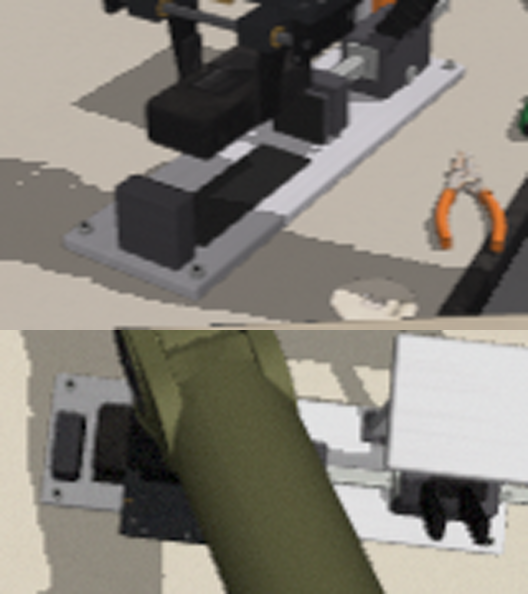

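The scene crop shows the adapter hanging level over the bed, and the top crop shows its left end at px ≈(324,203). I'll measure its end relative to the fixed jaw in both views' depth.

```bash
python3 - <<'E'
from h import *
np.set_printoptions(precision=4,suppress=True)
a=np.radians(-6.6);c=np.array([.545,.037]);X=np.array([np.cos(a),np.sin(a)]);Y=np.array([-np.sin(a),np.cos(a)])
v,u=np.mgrid[0:400,0:640]; px=np.c_[u.ravel(),v.ravel()].astype(float)
for n in('top','scene'):
    d=np.load(f'pics/{n}3.npy');o,r=ray(n,px);P=o+r*d.reshape(-1,1)
    x=(P[:,:2]-c)@X;y=(P[:,:2]-c)@Y;z=P[:,2]
    m=(abs(x)<.035)&(y>.03)&(y<.1)&(z>.078)&(z<.128)
    print(n,m.sum(),'y hi',np.percentile(y[m],[90,97,99.5]),'z',np.percentile(z[m],[1,50,98]),'x near end',np.percentile(x[m&(y>.06)],[1,99]))
    f=(abs(x)<.03)&(y>.078)&(y<.12)&(z>.03)&(z<.064); print('fixed face y',np.percentile(y[f],[1,5,95,99]) if f.sum() else None)
    e=m&(y>.066);
    if n=='scene': print('end face', e.sum(), np.median(y[e]), 'bottom z',np.percentile(z[e],2))
E
```

```text
top 222 y hi [0.0711 0.0732 0.0741] z [0.094 0.117 0.123] x near end [-0.0286  0.0284]
fixed face y [0.0856 0.0857 0.1116 0.1121]
scene 518 y hi [0.0712 0.0721 0.0728] z [0.0856 0.1113 0.1193] x near end [-0.0313  0.0244]
fixed face y [0.0812 0.0868 0.1098 0.1105]
end face 245 0.07011114597456256 bottom z 0.08707753373066894
```

```bash
python3 -m handwheel '[[0.05,-0.0005,-0.0005,0.025,0,0,0],[0.05,0,0,0.02,0,0,0],[0.05,0,0,0.015,0,0,0],[0.05,0,0,0.006,0,0,0],[0.05,0,0,0,0,0,0]]'
python3 -m handwheel '[[0.05,0,0,0.001,0,0,0],[0.05,0,0,0.001,0,0,0],[0.05,0,0,0,0,0,0]]'
```

```text
time: 10.18
position: [0.5455, 0.0395, 0.0444]
tool_rot: [2.346, 2.089, 0.001]
ft_force: [0.4, 0.1, -2.3]
grip_width: 0.686
grip_force: 40.0
time: 10.55
position: [0.5458, 0.0394, 0.0436]
tool_rot: [2.346, 2.088, 0.0]
ft_force: [-1.6, -0.6, 6.7]
grip_width: 0.686
grip_force: 40.0
```

```bash
python3 -m handwheel '[[0.087,0,0,0,0,0,0],[0.087,0,0,0,0,0,0],[0.087,0,0,0,0,0,0],[0.087,0,0,0,0,0,0]]'
python3 -m handwheel '[[0.087,0,0,-0.02,0,0,0],[0.087,0,0,-0.03,0,0,0],[0.087,0,0,-0.04,0,0,0],[0.087,0,0,-0.04,0,0,0],[0.087,0,0,-0.04,0,0,0],[0.087,0,0,-0.04,0,0,0],[0.087,0,0,0,0,0,0]]'
python3 - <<'E'
from h import *
# grip world from clamp pose; approach 150 mm back along lean
a=np.radians(-6.6);c=np.array([.545,.037])
w=lambda x,y:c+np.array([np.cos(a)*x-np.sin(a)*y,np.sin(a)*x+np.cos(a)*y])
L=np.array([.53,-.848]);g=np.array([-.033,.100])
for b in(.15,0): q=g-b*L; p=(*w(q[0],-.232),q[1]); print(np.round(p,4)); to(p,-96.6,32)
save('scene','scene4');save('top','top4')
d=np.load('pics/scene4.npy')
E
```

```text
time: 11.05
position: [0.5452, 0.0392, 0.0422]
tool_rot: [2.347, 2.089, -0.0]
ft_force: [-0.3, -0.5, 0.7]
grip_width: 0.978
grip_force: 0.0
time: 11.92
position: [0.5472, 0.0402, 0.2571]
tool_rot: [2.342, 2.086, 0.008]
ft_force: [0.2, 0.9, -1.0]
grip_width: 0.999
grip_force: 0.0
[ 0.4066 -0.1805  0.2272]
t 11.93 pos [0.5472 0.0402 0.2571] F [ 0.2  0.9 -1. ] grip [86.9  0. ] j [ 0.66  0.17 -0.87  1.66  0.13  1.36 -0.34]
shift now-axes [-0.2355 -0.1144  0.0289] turn [-24.72  24.71  87.49] shift target-axes [-0.1127  0.2354 -0.0352]
[ 0.4856 -0.1897  0.1   ]
t 11.93 pos [0.5472 0.0402 0.2571] F [ 0.2  0.9 -1. ] grip [86.9  0. ] j [ 0.66  0.17 -0.87  1.66  0.13  1.36 -0.34]
shift now-axes [-0.2355 -0.0359  0.1567] turn [-24.72  24.71  87.49] shift target-axes [-0.1127  0.2354  0.1148]
```

```bash
python3 -m handwheel '[[0.087,0,0,0,0,0,10],[0.087,0,0,0,0,0,10],[0.087,0,0,0,0,0,10],[0.087,0,0,0,0,0,10],[0.087,0,0,0,0,0,10],[0.087,0,0,0,0,0,10],[0.087,0,0,0,0,0,10],[0.087,0,0,0,0,0,10],[0.087,0,0,0,0,0,10],[0.087,0,0,0,0,0,0]]'
python3 -m handwheel '[[0.087,-0.033,0,0,0,0,0],[0.087,-0.033,0,0,0,0,0],[0.087,-0.032,0,0,0,0,0],[0.087,0,0,0,0,8,0],[0.087,0,0,0,0,8,0],[0.087,0,0,0,0,8,0],[0.087,0,0,0,0,8,0],[0.087,0,0,0,0,0,0]]'
python3 - <<'E'
from h import *
to((.4224,-.1824,.2018),-96.6,32)
im=cv2.imread('pics/top4.png')[170:250,295:455]
cv2.imwrite('pics/c5.png',cv2.resize(np.vstack([im,cv2.imread('pics/scene4.png')[190:270,260:420]]),None,fx=3.3,fy=3.3,interpolation=cv2.INTER_CUBIC))
E
```

```text
time: 13.28
position: [0.5444, 0.0393, 0.2512]
tool_rot: [3.136, -0.179, -0.003]
ft_force: [-0.9, 0.1, 1.2]
grip_width: 1.001
grip_force: 0.0
time: 14.28
position: [0.4588, 0.0489, 0.2472]
tool_rot: [3.051, -0.175, 0.455]
ft_force: [-0.5, 0.0, -0.7]
grip_width: 0.998
grip_force: 0.0
t 14.28 pos [0.4588 0.0489 0.2472] F [-0.5  0.  -0.7] grip [86.9  0. ] j [-0.09 -0.29 -0.15  2.09  0.1   1.07 -1.96]
shift now-axes [-0.0238  0.2323  0.0486] turn [ 1.91 14.92  0.57] shift target-axes [-0.0322  0.234   0.0334]
```

View pics/c5.png

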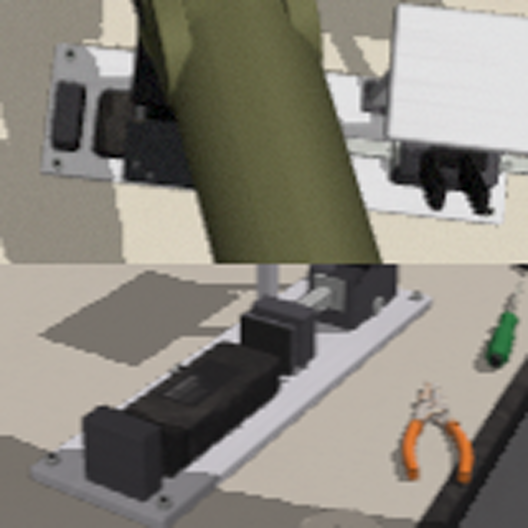

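The adapter lies flat on the bed between the jaws, free of the gripper. Joint 2 is at its limit, so I move sideways first and finish the tilt nearer the target.

```bash
python3 -m handwheel '[[0.087,0,0.039,0,0,0,0],[0.087,0,0.039,0,0,0,0],[0.087,0,0.039,0,0,0,0],[0.087,0,0.039,0,0,0,0],[0.087,0,0.039,0,0,0,0],[0.087,0,0.039,0,0,0,0],[0.087,0,0,0,0,0,0]]'
python3 - <<'E'
from h import *
to((.4409,-.1845,.172),-96.6,32)
E
```

```text
time: 15.15
position: [0.4402, -0.1903, 0.2544]
tool_rot: [3.048, -0.201, 0.442]
ft_force: [-0.2, 0.9, -1.2]
grip_width: 1.001
grip_force: 0.0
t 15.15 pos [ 0.4402 -0.1903  0.2544] F [-0.2  0.9 -1.2] grip [87.  0.] j [ 0.31 -0.27  0.05  2.06 -0.02  1.06 -1.33]
shift now-axes [-0.0236 -0.0088  0.0786] turn [ 2.4  15.38 -0.29] shift target-axes [-0.0436 -0.0059  0.0699]
```

```bash
python3 -m handwheel '[[0.087,-0.008,-0.003,0.026,0,0,0],[0.087,-0.008,-0.003,0.026,0,0,0],[0.087,-0.008,-0.003,0.026,0,0,0],[0.087,0,0,0,0.8,5,0],[0.087,0,0,0,0.8,5,0],[0.087,0,0,0,0.8,5.4,0],[0.087,0,0,0,0,0,0],[0.087,0,0,0,0,0,0]]'
python3 - <<'E'
from h import *
to((.4409,-.1845,.172),-96.6,32)
to((.4856,-.1897,.100),-96.6,32)
E
```

```text
time: 16.15
position: [0.4518, -0.1857, 0.1671]
tool_rot: [3.0, -0.17, 0.833]
ft_force: [0.9, -0.1, -0.4]
grip_width: 1.002
grip_force: 0.0
t 16.15 pos [ 0.4518 -0.1857  0.1671] F [ 0.9 -0.1 -0.4] grip [87.1  0. ] j [ 0.67 -0.3  -0.17  2.33 -0.42  0.64 -0.91]
shift now-axes [-0.0068 -0.     -0.0099] turn [-0.44  0.99  0.  ] shift target-axes [-0.0067  0.0001 -0.01  ]
t 16.15 pos [ 0.4518 -0.1857  0.1671] F [ 0.9 -0.1 -0.4] grip [87.1  0. ] j [ 0.67 -0.3  -0.17  2.33 -0.42  0.64 -0.91]
shift now-axes [-0.0054  0.0007  0.075 ] turn [-0.44  0.99  0.  ] shift target-axes [-0.0067  0.0001  0.0749]
```

```bash
python3 -m handwheel '[[0.087,-0.0055,0,0.005,-0.4,1,0],[0.087,0,0,0.01,0,0,0],[0.087,0,0,0,0,0,0]]'
python3 - <<'E'
from h import *
np.set_printoptions(precision=4,suppress=True)
P=np.load('pics/P.npy').reshape(-1,3)
a=np.radians(-6.6);c=np.array([.545,.037]);x=(P[:,:2]-c)@[np.cos(a),np.sin(a)];y=(P[:,:2]-c)@[-np.sin(a),np.cos(a)];z=P[:,2]
s=-.53*x+.848*z; q=.848*x+.53*z   # along lean, across lean
m=(abs(y+.245)<.05)&(z>.09)&(z<.15)&(x<-.02)
for n,k in(('handle',m&(y>-.24)),('trigger',m&(y<-.243))): print(n,k.sum(),'y',np.percentile(y[k],[2,10,50,90,98]),'s max',np.percentile(s[k],[90,98,100]),'q',np.percentile(q[k],[2,50,98]))
to((.4856,-.1897,.100),-96.6,32)
st=ctrl.get_state();p=st['position'];print('tcp clamp', (p[:2]-c)@[np.cos(a),np.sin(a)],(p[:2]-c)@[-np.sin(a),np.cos(a)],p[2])
E
```

```text
time: 16.52
position: [0.4569, -0.1855, 0.1497]
tool_rot: [2.989, -0.168, 0.856]
ft_force: [-0.6, 0.8, 0.5]
grip_width: 1.0
grip_force: 0.0
handle 75 y [-0.2291 -0.2283 -0.2222 -0.2173 -0.2167] s max [0.1377 0.141  0.1416] q [0.0174 0.0316 0.0396]
trigger 68 y [-0.2665 -0.2644 -0.2582 -0.2552 -0.2544] s max [0.136  0.1383 0.1404] q [0.0189 0.0307 0.0391]
t 16.52 pos [ 0.4569 -0.1855  0.1497] F [-0.6  0.8  0.5] grip [87.  0.] j [ 0.66 -0.27 -0.17  2.36 -0.45  0.57 -0.88]
shift now-axes [-0.0017  0.0011  0.0575] turn [-0.23  0.05  0.1 ] shift target-axes [-0.0018  0.0009  0.0575]
tcp clamp -0.061908693782558616 -0.2311523027240315 0.14973653977155127
```

```bash
python3 -m handwheel '[[0.087,0.002,0.001,0.014,0,0,0],[0.087,0,0,0.014,0,0,0],[0.087,0,0,0.014,0,0,0],[0.087,0,0,0.0135,0,0,0],[0.087,0,0,0,0,0,0]]'
python3 - <<'E'
from h import *
a=np.radians(-6.6);p=np.array([.545,.037])-.031*np.array([np.cos(a),np.sin(a)])-.232*np.array([-np.sin(a),np.cos(a)])
print(p);to((*p,.1033),-96.6,32)
save('top','top5');save('scene','scene5')
cv2.imwrite('pics/c6.png',cv2.resize(cv2.imread('pics/scene5.png')[120:240,290:450],None,fx=4,fy=4,interpolation=cv2.INTER_CUBIC))
E
```

```text
time: 17.15
position: [0.4872, -0.1902, 0.1032]
tool_rot: [2.989, -0.17, 0.855]
ft_force: [0.3, 1.0, 0.3]
grip_width: 0.998
grip_force: 0.0
[ 0.48754003 -0.18989943]
t 17.15 pos [ 0.4872 -0.1902  0.1032] F [0.3 1.  0.3] grip [86.8  0. ] j [ 0.63 -0.12 -0.19  2.35 -0.49  0.42 -0.84]
shift now-axes [ 0.0003 -0.0004  0.0001] turn [-0.21  0.07  0.03] shift target-axes [ 0.0003 -0.0004  0.0001]
```

View pics/c6.png

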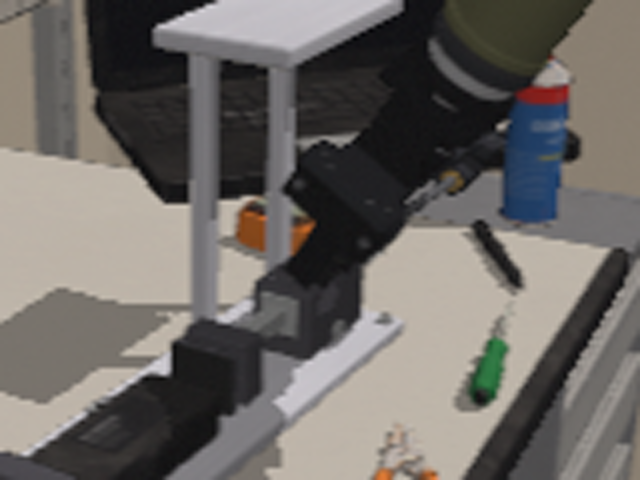

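```bash
python3 -m handwheel '[[0.028,0,0,0,0,0,0],[0.028,0,0,0,0,0,0],[0.028,0,0,0,0,0,0],[0.028,0,0,0,0,0,0],[0.028,0,0,0,0,0,0],[0.028,0,0,0,0,0,0],[0.028,0,0,0,0,0,0],[0.028,0,0,0,0,0,0]]' 25
python3 - <<'E'
from h import *
to((.48754,-.1899,.1033),-96.6,32)
E
python3 -m handwheel '[[0.076,0,0,0,0,0,0],[0.076,0,0,0,0,0,0],[0.076,0,0,0,0,0,0],[0.076,0,0,0,0,0,0],[0.076,0,0,0,0,0,0],[0.076,0,0,0,0,0,0]]'
cat >> h.py <<'E'
def jaw(tag):
    "clamp-y of sliding jaw carriage/pad from the scene and top depth"
    a=np.radians(-6.6);c=np.array([.545,.037]);v,u=np.mgrid[0:400,0:640]; px=np.c_[u.ravel(),v.ravel()].astype(float)
    for n in('top','scene'):
        _,d=save(n,f'{n}_{tag}');o,r=ray(n,px);P=o+r*d.reshape(-1,1)
        x=(P[:,:2]-c)@[np.cos(a),np.sin(a)];y=(P[:,:2]-c)@[-np.sin(a),np.cos(a)];z=P[:,2]
        m=(abs(x)<.02)&(y>-.15)&(y<-.03)&(z>.054)&(z<.075)
        e=(abs(x)<.025)&(y>.03)&(y<.081)&(z>.03)&(z<.055)
        print(n,m.sum(),'jaw y',np.round(np.percentile(y[m],[2,50,95,99]),4) if m.any() else '','adapter end y',np.round(np.percentile(y[e],[90,99]),4) if e.any() else '')
E
python3 -c "
from h import *
jaw('s1'); to((.48754,-.1899,.1033),-96.6,32)"
```

```text
time: 18.25
position: [0.487, -0.1935, 0.1053]
tool_rot: [2.982, -0.174, 0.86]
ft_force: [-7.6, -3.6, 7.7]
grip_width: 0.35
grip_force: 25.8
t 18.25 pos [ 0.487  -0.1935  0.1053] F [-7.6 -3.6  7.7] grip [30.4 25.8] j [ 0.63 -0.13 -0.18  2.35 -0.49  0.42 -0.84]
shift now-axes [-0.001  -0.0036  0.0017] turn [ 0.09 -0.16 -0.06] shift target-axes [-0.001  -0.0036  0.0017]
time: 19.0
position: [0.4868, -0.1903, 0.1036]
tool_rot: [2.988, -0.17, 0.856]
ft_force: [0.8, -0.7, -0.7]
grip_width: 0.861
grip_force: 0.6
top 202 jaw y [-0.1464 -0.1093 -0.0837 -0.0461] adapter end y [0.0683 0.0727]
scene 148 jaw y [-0.1269 -0.1066 -0.0872 -0.0859] adapter end y [0.0682 0.0729]
t 19.1 pos [ 0.4868 -0.1905  0.1036] F [ 1.  -1.2  0. ] grip [75.   0.4] j [ 0.63 -0.12 -0.19  2.35 -0.49  0.42 -0.84]
shift now-axes [ 0.0004 -0.0007  0.0006] turn [-0.17  0.03  0.01] shift target-axes [ 0.0004 -0.0007  0.0006]
```

```bash
python3 -m handwheel '[[0.078,0,0.003,0,0,0,0],[0.028,0,0,0,0,0,0],[0.028,0,0,0,0,0,0],[0.028,0,0,0,0,0,0],[0.028,0,0,0,0,0,0],[0.028,0,0,0,0,0,0],[0.028,0,0,0,0,0,0],[0.028,0,0,0,0,0,0]]' 25
python3 -m handwheel '[[0.078,0,0,0,0,0,0],[0.078,0,0,0,0,0,0],[0.078,0,0,0,0,0,0],[0.078,0,0,0,0,0,0],[0.078,0,0,0,0,0,0],[0.078,0,0,0,0,0,0]]'
python3 -m handwheel '[[0.028,0,0,0,0,0,0],[0.028,0,0,0,0,0,0],[0.028,0,0,0,0,0,0],[0.028,0,0,0,0,0,0],[0.028,0,0,0,0,0,0],[0.028,0,0,0,0,0,0],[0.028,0,0,0,0,0,0]]'
python3 -m handwheel '[[0.078,0,0,0,0,0,0],[0.078,0,0,0,0,0,0],[0.078,0,0,0,0,0,0],[0.078,0,0,0,0,0,0],[0.078,0,0,0,0,0,0],[0.078,0,0,0,0,0,0]]'
python3 -c "
from h import *
jaw('s3')"
```

```text
time: 20.1
position: [0.4867, -0.1937, 0.1048]
tool_rot: [2.987, -0.17, 0.858]
ft_force: [-9.1, 4.3, 9.5]
grip_width: 0.35
grip_force: 25.8
time: 20.85
position: [0.4867, -0.1933, 0.1038]
tool_rot: [2.988, -0.17, 0.857]
ft_force: [0.1, 0.2, 0.3]
grip_width: 0.877
grip_force: 0.0
time: 21.72
position: [0.4868, -0.1937, 0.1049]
tool_rot: [2.986, -0.17, 0.858]
ft_force: [-9.4, 3.3, 9.4]
grip_width: 0.35
grip_force: 25.8
time: 22.48
position: [0.4867, -0.1933, 0.1038]
tool_rot: [2.988, -0.17, 0.856]
ft_force: [-1.0, 1.2, 0.7]
grip_width: 0.879
grip_force: 0.0
top 201 jaw y [-0.1427 -0.095  -0.0687 -0.0431] adapter end y [0.0712 0.0756]
scene 155 jaw y [-0.1447 -0.0917 -0.0723 -0.0718] adapter end y [0.0693 0.0727]
```

```bash
python3 -m handwheel '[[0.028,0,0,0,0,0,0],[0.028,0,0,0,0,0,0],[0.028,0,0,0,0,0,0],[0.028,0,0,0,0,0,0],[0.028,0,0,0,0,0,0],[0.028,0,0,0,0,0,0],[0.028,0,0,0,0,0,0]]'
python3 -m handwheel '[[0.078,0,0,0,0,0,0],[0.078,0,0,0,0,0,0],[0.078,0,0,0,0,0,0],[0.078,0,0,0,0,0,0],[0.078,0,0,0,0,0,0],[0.078,0,0,0,0,0,0]]' | head -1
python3 -m handwheel '[[0.028,0,0,0,0,0,0],[0.028,0,0,0,0,0,0],[0.028,0,0,0,0,0,0],[0.028,0,0,0,0,0,0],[0.028,0,0,0,0,0,0],[0.028,0,0,0,0,0,0],[0.028,0,0,0,0,0,0]]'
python3 -m handwheel '[[0.078,0,0,0,0,0,0],[0.078,0,0,0,0,0,0],[0.078,0,0,0,0,0,0],[0.078,0,0,0,0,0,0],[0.078,0,0,0,0,0,0],[0.078,0,0,0,0,0,0]]' | head -1
python3 -c "
from h import *
jaw('s5')"
```

```text
time: 23.45
position: [0.4868, -0.1937, 0.1049]
tool_rot: [2.986, -0.17, 0.858]
ft_force: [-9.2, 3.9, 10.6]
grip_width: 0.353
grip_force: 25.9
time: 24.2
time: 25.08
position: [0.4867, -0.1937, 0.1048]
tool_rot: [2.986, -0.17, 0.858]
ft_force: [-9.2, 5.3, 9.9]
grip_width: 0.357
grip_force: 26.0
time: 25.82
top 216 jaw y [-0.1429 -0.0819 -0.0536 -0.0366] adapter end y [0.0754 0.0799]
scene 156 jaw y [-0.1395 -0.0776 -0.0628 -0.0618] adapter end y [0.0618 0.076 ]
```

```bash
python3 -m handwheel '[[0.028,0,0,0,0,0,0],[0.028,0,0,0,0,0,0],[0.028,0,0,0,0,0,0],[0.028,0,0,0,0,0,0],[0.028,0,0,0,0,0,0],[0.028,0,0,0,0,0,0],[0.028,0,0,0,0,0,0]]'
python3 -m handwheel '[[0.078,0,0,0,0,0,0],[0.078,0,0,0,0,0,0],[0.078,0,0,0,0,0,0],[0.078,0,0,0,0,0,0],[0.078,0,0,0,0,0,0],[0.078,0,0,0,0,0,0]]' | head -1
python3 -m handwheel '[[0.028,0,0,0,0,0,0],[0.028,0,0,0,0,0,0],[0.028,0,0,0,0,0,0],[0.028,0,0,0,0,0,0],[0.028,0,0,0,0,0,0],[0.028,0,0,0,0,0,0],[0.028,0,0,0,0,0,0]]'
python3 -m handwheel '[[0.078,0,0,0,0,0,0],[0.078,0,0,0,0,0,0],[0.078,0,0,0,0,0,0],[0.078,0,0,0,0,0,0],[0.078,0,0,0,0,0,0],[0.078,0,0,0,0,0,0]]' | head -1
python3 - <<'E'
from h import *
jaw('s7')
t=cv2.imread('pics/top_s7.png')[170:250,295:455];s=cv2.imread('pics/scene_s7.png')[170:270,260:420]
cv2.imwrite('pics/c7.png',cv2.resize(np.vstack([t,s]),None,fx=3.3,fy=3.3,interpolation=cv2.INTER_CUBIC))
E
```

```text
time: 26.8
position: [0.4868, -0.195, 0.1047]
tool_rot: [2.984, -0.172, 0.859]
ft_force: [-5.2, -2.6, 4.8]
grip_width: 0.383
grip_force: 25.7
time: 27.55
time: 28.42
position: [0.4863, -0.1979, 0.1047]
tool_rot: [2.98, -0.177, 0.859]
ft_force: [-4.6, -7.4, 0.4]
grip_width: 0.45
grip_force: 25.0
time: 29.18
top 206 jaw y [-0.145  -0.0812 -0.0603 -0.045 ] adapter end y [0.0754 0.0803]
scene 152 jaw y [-0.1425 -0.0759 -0.062  -0.0609] adapter end y [0.0623 0.0746]
```

View pics/c7.png

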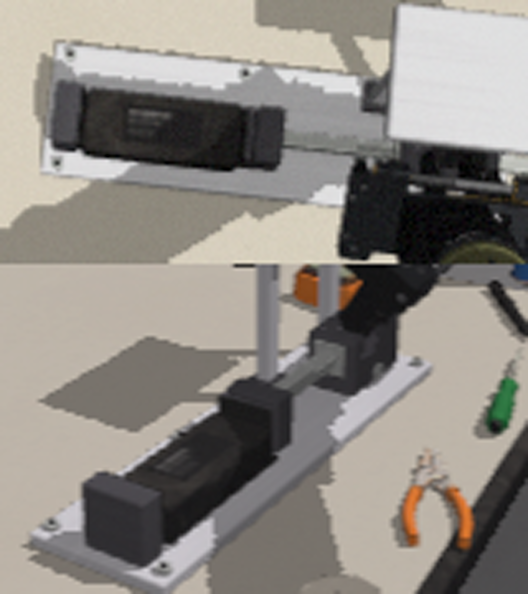

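Top and scene crops show the adapter flat on the bed, hard against the fixed jaw, with the sliding jaw's pad closed onto its right end (gap no longer visible). The trigger now stops short (33, then 39 mm). One firmer squeeze should confirm it has bottomed.

```bash
python3 -m handwheel '[[0.028,0,0,0,0,0,0],[0.028,0,0,0,0,0,0],[0.028,0,0,0,0,0,0],[0.028,0,0,0,0,0,0],[0.028,0,0,0,0,0,0],[0.028,0,0,0,0,0,0],[0.028,0,0,0,0,0,0],[0.028,0,0,0,0,0,0]]' 35
python3 -m handwheel '[[0.078,0,0,0,0,0,0],[0.078,0,0,0,0,0,0],[0.078,0,0,0,0,0,0],[0.078,0,0,0,0,0,0],[0.078,0,0,0,0,0,0],[0.078,0,0,0,0,0,0]]' | head -1
python3 -m handwheel '[[0.028,0,0,0,0,0,0],[0.028,0,0,0,0,0,0],[0.028,0,0,0,0,0,0],[0.028,0,0,0,0,0,0],[0.028,0,0,0,0,0,0],[0.028,0,0,0,0,0,0],[0.028,0,0,0,0,0,0],[0.028,0,0,0,0,0,0]]' 35
python3 -m handwheel '[[0.087,0,0,0,0,0,0],[0.087,0,0,0,0,0,0],[0.087,0,0,0,0,0,0],[0.087,0,0,0,0,0,0],[0.087,0,0,0,0,0,0],[0.087,0,0,0,0,0,0]]'
python3 -c "
from h import *
jaw('s9')"
```

```text
time: 30.28
position: [0.4864, -0.1974, 0.1048]
tool_rot: [2.981, -0.176, 0.859]
ft_force: [-4.8, -6.4, 0.9]
grip_width: 0.441
grip_force: 35.0
time: 31.02
time: 32.02
position: [0.4864, -0.1974, 0.1048]
tool_rot: [2.981, -0.176, 0.859]
ft_force: [-4.1, -6.1, 0.8]
grip_width: 0.44
grip_force: 35.0
time: 32.78
position: [0.4868, -0.1934, 0.104]
tool_rot: [2.987, -0.17, 0.857]
ft_force: [0.2, 0.6, -0.2]
grip_width: 0.977
grip_force: 0.0
top 201 jaw y [-0.1432 -0.0788 -0.0593 -0.039 ] adapter end y [0.0754 0.0804]
scene 158 jaw y [-0.1454 -0.0757 -0.0622 -0.0612] adapter end y [0.0618 0.075 ]
```

```bash
python3 -m handwheel '[[0.087,0,0,-0.01,0,0,0],[0.087,0,0,-0.015,0,0,0],[0.087,0,0,-0.015,0,0,0],[0.087,0,0,-0.015,0,0,0],[0.087,0,0,-0.015,0,0,0],[0.087,0,0,0,0,0,0],[0.087,-0.03,0,0,0,-6,0],[0.087,-0.03,0,0,0,-6,0],[0.087,0,0,-0.03,0,-6,0],[0.087,0,0,-0.03,0,-6,0],[0.087,0,0,0,0,0,0],[0.087,0,0,0,0,0,0]]'
python3 - <<'E'
from h import *
jaw('s10')
def bx(z,x0,x1): pass
a=np.radians(-6.6);c=np.array([.545,.037]);v,u=np.mgrid[0:400,0:640];px=np.c_[u.ravel(),v.ravel()].astype(float)
o,r=ray('top',px)
for f in('top0','top_s10'):
    P=o+r*np.load(f'pics/{f}.npy').reshape(-1,1);x=(P[:,:2]-c)@[np.cos(a),np.sin(a)];y=(P[:,:2]-c)@[-np.sin(a),np.cos(a)];z=P[:,2]
    m=(abs(x)<.015)&(y>-.14)&(y<-.055)&(z>.058)&(z<.075); print(f,'jaw top y range',np.percentile(y[m],[1,5,50,95,99]),m.sum())
    k=(abs(y+.262)<.02)&(z>.105)&(z<.15)&(x<-.03)&(y<-.243); print('trigger y',np.percentile(y[k],[5,50,95]) if k.any() else None)
t=cv2.imread('pics/top_s10.png')[150:250,240:460];s=cv2.imread('pics/scene_s10.png')[140:290,200:420]
cv2.imwrite('pics/c8.png',cv2.resize(np.vstack([t,s]),None,fx=2.3,fy=2.3,interpolation=cv2.INTER_CUBIC))
E
```

```text
time: 34.38
position: [0.3809, -0.1822, 0.1907]
tool_rot: [3.123, -0.178, 0.219]
ft_force: [-1.0, -0.3, -0.2]
grip_width: 1.004
grip_force: 0.0
top 202 jaw y [-0.1429 -0.0806 -0.0602 -0.0373] adapter end y [0.0756 0.0803]
scene 157 jaw y [-0.146 -0.076 -0.063 -0.061] adapter end y [0.0628 0.077 ]
top0 jaw top y range [-0.13282042 -0.13161438 -0.11611399 -0.09203943 -0.09059211] 120
trigger y [-0.26595878 -0.25921514 -0.25577087]
top_s10 jaw top y range [-0.1096461  -0.0943791  -0.07722592 -0.06120657 -0.05956743] 126
trigger y [-0.26583189 -0.25914286 -0.25540285]
```

View pics/c8.png

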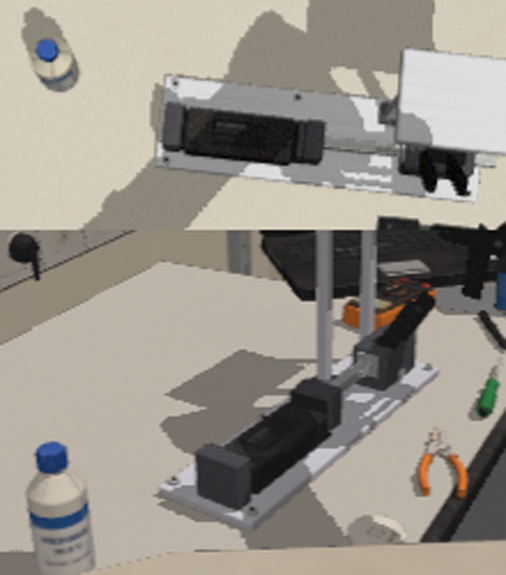

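The adapter is gripped against the fixed jaw. The jaw's rear edge moved 37 mm and the pad face 31 mm, so the pad is in about 6.5 mm. The trigger is back at its free position, and the bottle is standing at crop (50,65).

```bash
python3 -c "from bench import ctrl; print(ctrl.close_job())"
```

```text
the job is handed in; nothing more can be done
None
```

The job is handed in (no verdict was returned): the adapter lies flat on the bed, pressed against the fixed jaw with the pad in about 6.5 mm of 7 by my measurement, and the trigger is released, the bottle is standing and the robot is clear, at about 34 s.

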